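# Fit and pack the still's column

## Robot

A 6-joint arm with a two-finger parallel gripper is mounted at the origin on the work surface. World frame = base frame: x ahead of the robot, y to its left, z up, the work surface at z = 0. Lengths are in m, angles in rad, forces in N, time in s.
With the tool pointing down it reaches from about 0.3 to 0.775 m from the base axis. Payload 14.6 kg.
Tool frame: the origin (TCP) lies midway between the tips of the shut fingers; the grasp point (between the pads) lies 19 mm behind it (ctrl.pinch_z is the z of the grasp point in the tool frame, in m); z points along the fingers, y is the line along which they close (so a half turn about z gives the same grasp; the last joint's range is limited). The gripper opens to 94 mm and grips with 3 to 60 N. Pads are 16 mm wide; open, the fingers measure 119 mm over their backs; the gripper's body (75 mm by 177 mm) begins 78 mm behind the grasp point.
Start: joints at [1.27, 0.3, 1.521, -0, 1.321, -0.067], TCP at [0.127, 0.535, 0.205] pointing down, gripper open.
Joint ranges: [-3.03, 3.03], [-0.79, 2.21], [0.23, 2.52], [-1.04, 4.18], [0, 3.07], [-2.55, 2.55]. Speed limits (rad/s): [2.22, 2.22, 2.57, 3.14, 3.14, 3.14].

## Interface

Orientations are given as [roll, pitch, yaw] about the fixed x, y, z axes, in that order (R = Rz(yaw) Ry(pitch) Rx(roll)).
In Python, from station import ctrl, camera, ticket gives the robot as it stands. The module is installed in compiled form; this text tells all that it offers.
- The arm moves only by the shell command python3 -m inch 'ROWS' [FORCE]. ROWS is text: rows parted by semicolons, each of 7 numbers parted by spaces: the opening, from -1 (shut) to 1 (fully open), then the shift along the tool's x, y, z in units of 0.03 m (1.0 is 0.03 m), then the turn, a rotation vector about the tool's x, y, z in units of 10 degrees (1.0 is 10 degrees). In form: grip dx dy dz rx ry rz; .... A call has 1 to 10 rows; each row shifts and turns the commanded pose from where the row before left it, along the tool's axes as they then stand; what a row does not reach is not made up. A row lasts 1/8 s, in which the tool goes at most 62.5 mm and 10.7 degrees, less where a joint would pass 70% of its speed; a pose out of reach is approached as far as the arm can. A call with a number of a shift or a turn outside -1 to 1 is refused whole. A call with a gripper value outside its range is refused whole. The fingers move at their own pace and stop on an object; FORCE is the grip in N (left out, the last holds). Time passes only in rows, so rows that do not move let the fingers close. It gives the time, the measured TCP pose, the force, the opening and the grip force at its end, in the units of the state.
- ctrl.get_obs(): the state, without advancing time (a new reading comes with each control period).
- camera(name): name is "scene" or "top" or "wrist"; returns a dict with "img" (384x512x3 uint8, blue, green, red), "range_z" (384x512 float32, m along the optical axis (not along the pixel's ray), 0 where there is no reading), "intrinsics" (3x3 intrinsics, pixels), "view" (4x4, takes a point from world to camera coordinates). Camera axes: x right, y down, z forward; pixel columns grow to the right and rows downward; lengths in m; the calibration is good to about 2 mm. A picture is of the moment at which its call begins.
- ticket.hand_in(): hands the job in; it is judged then, once.
The state is a dict: "time_s": time; "qpos": joint angles; "joint_vel": joint speeds; "tau": joint torques, N m; "ee_pos": TCP position; "eef_rot": TCP orientation; "force": force on the tool from outside, world axes, zero at the start; "moment": the same for the moment, N m; "grip_width": finger opening in m; "grip_force": force on a finger pad.
Only numpy, scipy, OpenCV 4.12 (cv2) and the standard library are available. Lean on these libraries where they do the work, as an engineer would, in place of code of your own. Each camera call takes 0.05 s, during which the arm holds its last target. There are 200 camera calls.

## Task

Push the tall copper tube upright and fully home onto the spigot of the still pot, so that it sits flush on the pot. Then use the scoop to take ceramic balls from the trough and tip at least three of them into the tube, without touching the balls with the gripper; any other balls stay in the trough, none spilled. Finally set the scoop down upright, in the trough or on the table, and leave the bottles, cups, jar and spare collar standing where they are.

Things in the scene. Friction and masses are not known exactly. Their poses are not given: they have to be found in the camera images.
- still: Fixed steel still pot, round, 124 mm across, 60 mm high, flat top 108 mm across; from the middle of its top rises an upright round spigot, 51 mm in diameter and 32 mm high, its upper 8 mm tapering to 40 mm across. A small brass tap sticks out low on its +x side. Origin: centre of its underside, on the table; z up.
- spigot_seat (a point): Foot of the spigot on the pot's flat top, on the spigot's axis, 60 mm above the table; the spigot stands from here up to 32 mm above. z up.
- column: Loose copper tube, open at both ends, outside 64 mm, inside 54 mm in diameter, 100 mm tall, 0.22 kg, upright on the table; it may swap places with the collar or the bottle. Origin: centre of its lower end; z along the tube, up. Home on the spigot, its lower end rests on the pot's flat top and its rim is 160 mm above the table.
- trough: Fixed narrow steel trough, outside 230 x 66 mm, 50 mm high; inside 56 mm wide, inner floor 8 mm above the table. Origin: centre of its underside, z up. x runs along it from the scoop end to the ramp end: floor level from x = -110 to +85 mm, then a full-width 45 degree ramp up to 33 mm at the end wall. Five balls lie between x = 0 and 80 mm; the scoop stands at the other end, facing them.
- scoop: Loose aluminium scoop, 92 x 50 mm, 150 g, on the trough floor. Origin on its underside; x to its open front, z up. Pan: floor 2 mm thick, inside 46 mm wide, x = -18 to +47 mm (front lip), side walls to z = 24 mm, sloping down to the lip from x = 20 mm. Heel block x = -45 to -18 mm, 26 mm high, with an upright wooden handle: 22 (x) by 20 mm (y), centred at x = -31.5 mm, up to z = 116 mm.
- scoop_grip (a point): Point to grip in the scoop's handle, on its axis 95 mm above the scoop's underside, 21 mm below the handle's top.
- scoop_lip (a point): Middle of the scoop's front lip, 78.5 mm ahead of and 93 mm below scoop_grip.
- ball0_center (a point): Centre of one of five identical white ceramic packing balls, 22 mm in diameter, 20 g, loose in the trough.
- ball1_center (a point): Centre of one of five identical white ceramic packing balls, 22 mm in diameter, 20 g, loose in the trough.
- ball2_center (a point): Centre of one of five identical white ceramic packing balls, 22 mm in diameter, 20 g, loose in the trough.
- ball3_center (a point): Centre of one of five identical white ceramic packing balls, 22 mm in diameter, 20 g, loose in the trough.
- ball4_center (a point): Centre of one of five identical white ceramic packing balls, 22 mm in diameter, 20 g, loose in the trough.
- bottle: Bystander: capped amber glass bottle, 58 mm across, 125 mm tall, upright on the table. Origin: centre of its underside, z up.
- dropper: Bystander: small capped amber bottle, 52 mm across, 110 mm tall, on the round wooden board (180 mm across, 16 mm thick). Origin: centre of its underside, z up.
- jar: Bystander: jar with a steel lid, 74 mm across, 85 mm tall, on the round wooden board. Origin: centre of its underside, z up.
- tumbler: Bystander: empty glass tumbler, 72 mm across, 80 mm tall, on the table. Origin: centre of its underside, z up.
- mixing_cup: Bystander: open steel mixing cup, 88 mm across, 125 mm tall, on the table. Origin: centre of its underside, z up.
- collar: Bystander: spare copper collar, a low ring 74 mm outside, 60 mm inside and 28 mm high, lying flat on the table; too wide for the spigot. Origin: centre of its underside, z up.
- ball0: The same ball as a whole; its origin shifts as it rolls, so use its centre point.
- ball1: The same ball as a whole; its origin shifts as it rolls, so use its centre point.
- ball2: The same ball as a whole; its origin shifts as it rolls, so use its centre point.
- ball3: The same ball as a whole; its origin shifts as it rolls, so use its centre point.
- ball4: The same ball as a whole; its origin shifts as it rolls, so use its centre point.

How it is judged:
By the outcome, as a careful person would: the job done as asked, in the order asked, and still so for the second after the job is handed in, with the robot touching nothing.
It also fails if it takes over 72 s, if anything falls off the work surface, if the arm or the gripper's body presses on something with over 40 N, if the wrist force passes 120 N, or if a joint passes its speed limit or range.

## Working session

There is one attempt and no reset: what is moved stays moved. The work goes in short steps, Python scripts to look and compute and a shell command to move; the robot and the scene stay as the last step left them, time stands still between calls to the robot, and variables do not carry over. Pictures are saved under pics/ and viewed, at most 10 in all, crops included, and the job is handed in when it is done.

```bash
mkdir -p pics; cat > h.py <<'E'
import numpy as np, cv2
from station import ctrl, camera
def cam(n):
    c=camera(n); c['K']=np.array(c['intrinsics']); c['V']=np.array(c['view']); return c
def cloud(c):
    z=c['range_z']; K=c['K']; v,u=np.mgrid[0:z.shape[0],0:z.shape[1]]
    P=np.stack([(u-K[0,2])/K[0,0]*z,(v-K[1,2])/K[1,1]*z,z,np.ones_like(z)],-1)
    W=P@np.linalg.inv(c['V']).T
    W=W[...,:3]; W[z<=0]=np.nan; return W
E
python3 - <<'E'
from h import *
a=cam('scene');b=cam('top')
cv2.imwrite('pics/scene.png',a['img']);cv2.imwrite('pics/top.png',b['img'])
for c in(a,b): print(np.linalg.inv(c['V']).round(3)); W=cloud(c); print(np.nanmin(W,(0,1)),np.nanmax(W,(0,1)))
o=ctrl.get_obs();print(o,ctrl.pinch_z)
E
```

```text
[[-0.674  0.566 -0.475  1.186]
 [ 0.739  0.502 -0.45   0.558]
 [-0.016 -0.654 -0.756  0.988]
 [ 0.     0.     0.     1.   ]]
[-1.92865508 -2.28272641 -0.77157606] [1.29659111 0.78349524 0.56353538]
[[-0.017 -0.983  0.185  0.443]
 [-1.     0.021  0.021 -0.007]
 [-0.024 -0.184 -0.983  1.007]
 [ 0.     0.     0.     1.   ]]
[ 0.16690926 -0.84704104 -0.65690393] [1.30245532 1.15574569 0.18366301]
{'time_s': 0.1, 'qpos': array([ 1.27041432e+00,  3.00411524e-01,  1.52154042e+00, -2.84044419e-05,
        1.32070342e+00, -6.65758050e-02]), 'joint_vel': array([-2.00355291e-03, -1.34395760e-03, -1.69014147e-03,  6.73696654e-05,
        7.73095870e-04, -2.67795386e-04]), 'tau': array([ 6.51384162e-04, -5.32651448e+01, -3.53277326e+01,  7.08998716e-02,
        2.35902099e-02, -1.16010588e-04]), 'ee_pos': array([0.12734907, 0.53480005, 0.20493621]), 'eef_rot': array([-3.14053047e+00, -4.32462101e-05,  2.90779347e+00]), 'force': array([ 0.15418622, -0.33250519, -0.57244621]), 'moment': array([ 0.01925593, -0.04337462,  0.04978469]), 'grip_force': 0.0, 'grip_width': 0.09386477389424457} -0.0188
```

View pics/scene.png

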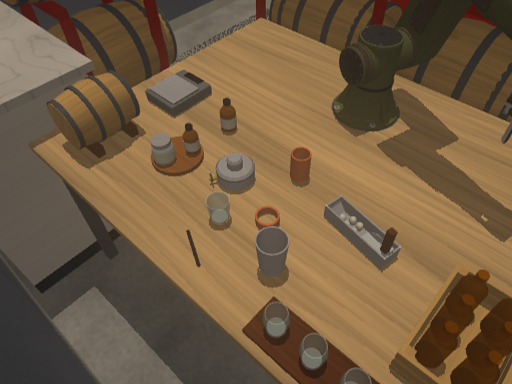

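View pics/top.png

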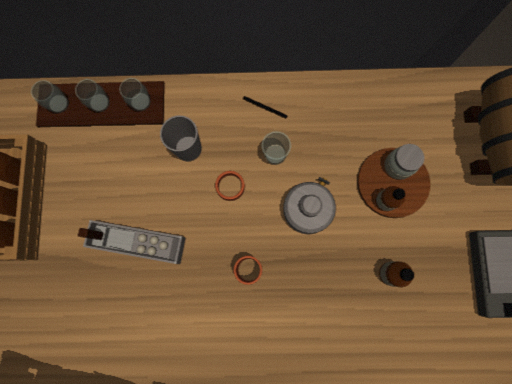

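The scene view shows the copper tube at (300,165), the pot at (235,172), the collar at (267,217), and the trough at (360,232) with the scoop handle at its near end (389,240). In the top view the tube is at (247,269), the pot at (310,207), the trough runs from (88,235) to (183,250), the handle is at (90,233) and the balls are near (152,243).

```bash
cat > m.py <<'E'
from h import *
def sel(W,box,zr):
    (u0,v0,u1,v1)=box; P=W[v0:v1,u0:u1].reshape(-1,3); return P[(P[:,2]>zr[0])&(P[:,2]<zr[1])]
def circ(P):
    A=np.c_[2*P[:,:2],np.ones(len(P))]; s=np.linalg.lstsq(A,(P[:,:2]**2).sum(1),rcond=None)[0]
    return s[:2].round(4),round(float(np.sqrt(s[2]+s[:2]@s[:2])),4),len(P)
E
python3 - <<'E'
from m import *
b=cam('top');a=cam('scene')
Wt=cloud(b);Ws=cloud(a)
for nm,W,bc,bp,bt in(('top',Wt,(228,250,268,290),(278,180,342,240),(75,212,192,272)),('scene',Ws,(285,140,318,190),(212,150,260,196),(318,190,405,270))):
    print(nm,'table',np.nanmedian(sel(W,bc,(-.02,.02))[:,2]))
    P=sel(W,bc,(.094,.106));print('col rim',circ(P),np.median(P[:,2]))
    P=sel(W,bc,(.02,.09));print('col side',P.mean(0))
    P=sel(W,bp,(.086,.098));print('spig top',cv2.minEnclosingCircle(P[:,:2].astype(np.float32)),len(P),np.median(P[:,2]))
    P=sel(W,bp,(.055,.065));print('pot top',cv2.minEnclosingCircle(P[:,:2].astype(np.float32)),len(P),np.median(P[:,2]))
    P=sel(W,bt,(.118,.13));print('handle',P.mean(0),cv2.minAreaRect(P[:,:2].astype(np.float32)),len(P))
    P=sel(W,bt,(.044,.054));print('trough',cv2.minAreaRect(P[:,:2].astype(np.float32)),len(P))
# balls: white blobs
im=b['img'].astype(int)[212:272,75:192]; m=((im.min(2)>120)&(im.max(2)-im.min(2)<45)).astype(np.uint8)
n,l,s,c=cv2.connectedComponentsWithStats(m)
for i in range(1,n):
    if s[i,4]>10: print(s[i,4],c[i]+[75,212],np.nanmax(Wt[212:272,75:192][l==i],0).round(3),np.nanmean(Wt[212:272,75:192][l==i],0).round(3))
for nm,uv in dict(bottle=(404,274),dropper=(397,194),jar=(409,156),tumbler=(275,140),cup=(180,130),collar=(230,185)).items():
    u,v=uv;P=Wt[v-6:v+7,u-6:u+7].reshape(-1,3);print(nm,np.nanmean(P,0).round(3))
E
```

```text
top table -0.000936280117762589
col rim (array([0.4364, 0.0284]), 0.0293, 195) 0.09868920939568182
col side [0.43476922 0.04357141 0.0539359 ]
spig top ((0.5815545916557312, -0.12104751914739609), 0.023725751787424088) 313 0.09042093756079927
pot top ((0.581621527671814, -0.12023936212062836), 0.05882270634174347) 1359 0.0588940808179399
handle [0.52415755 0.39336368 0.1227124 ] ((0.5243334174156189, 0.3937528729438782), (0.021444663405418396, 0.01939459703862667), 77.73441314697266) 90
trough ((0.5075433850288391, 0.3064575493335724), (0.2314446121454239, 0.06602689623832703), 78.95259857177734) 527
scene table 0.0012572950393442417
col rim (array([0.4388, 0.0278]), 0.0295, 119) 0.09945403105334993
col side [0.44637723 0.03326638 0.06018752]
spig top ((0.585689902305603, -0.1200219988822937), 0.02533401921391487) 142 0.0924020554166246
pot top ((0.6231423020362854, -0.10240109264850616), 0.09761086106300354) 549 0.060737712934976984
handle [0.52741301 0.39389127 0.12396873] ((0.5270091891288757, 0.3938029110431671), (0.021933646872639656, 0.020613709464669228), 84.89178466796875) 62
trough ((0.5090867877006531, 0.3042839765548706), (0.23272593319416046, 0.0690474584698677), 78.9604721069336) 508
23 [101.86956522 228.17391304] [0.547 0.398 0.035] [0.542 0.387 0.032]
385 [120.44415584 238.67532468] [0.542 0.381 0.015] [0.517 0.348 0.009]
36 [ 97.63888889 242.16666667] [0.513 0.407 0.036] [0.508 0.395 0.033]
bottle [ 0.422 -0.312  0.116]
dropper [ 0.598 -0.312  0.113]
jar [ 0.689 -0.352  0.1  ]
tumbler [ 0.756 -0.044  0.036]
cup [0.783 0.194 0.052]
collar [ 0.65   0.073 -0.001]
```

```bash
python3 - <<'E'
import cv2
b=cv2.imread('pics/top.png')[212:272,75:192]
cv2.imwrite('pics/trough.png',cv2.resize(b,None,fx=6,fy=6,interpolation=cv2.INTER_CUBIC))
E
```

```text
(no output)
```

View pics/trough.png

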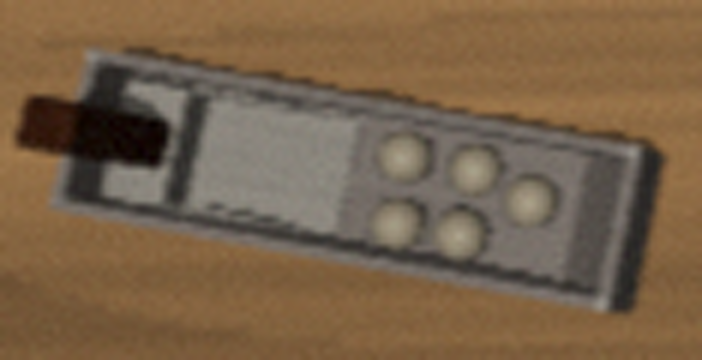

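The crop shows five balls at about (404,155), (472,167), (530,198), (395,222) and (460,233). The scoop is behind them, with its handle leaning out of view at (100,130). The sizes fit (rim 0.099 m, handle top 0.124 m, trough 231 x 66 mm), so I'll start moving.

```bash
cat > d.py <<'E'
# usage: d.py x y z [roll pitch yaw deg] -> shift/turn in tool axes, in row units
import sys,numpy as np
from station import ctrl
from scipy.spatial.transform import Rotation as R
a=[float(v) for v in sys.argv[1:]]; o=ctrl.get_obs()
r=R.from_euler('xyz',o['eef_rot'])
print('t',round(o['time_s'],2),'pos',o['ee_pos'].round(4),'rpy',np.degrees(o['eef_rot']).round(1),'F',o['force'].round(1),'w',round(o['grip_width'],4),'gf',o['grip_force'],'q',o['qpos'].round(2))
if len(a)>=3: print('shift',(r.inv().apply(np.array(a[:3])-o['ee_pos'])/.03).round(2))
if len(a)==6: print('turn',(np.degrees((r.inv()*R.from_euler('xyz',a[3:],degrees=True)).as_rotvec())/10).round(2))
E
python3 -m inch '1 -1 -1 0 0 0 0;1 -1 -1 0.2 0 0 0;1 -1 -1 0.2 0 0 0;1 -1 -1 0.2 0 0 0;1 -1 -1 0.2 0 0 0;1 -1 -1 0.2 0 0 0;1 -1 -1 0.2 0 0 0;1 -1 -1 0 0 0 0;1 -1 -1 0 0 0 0;1 -1 -1 0 0 0 0'
python3 -m inch '1 -1 -1 0 0 0 0;1 -1 -1 0 0 0 0;1 -1 -1 0 0 0 0;1 -1 -1 0 0 0 0;1 0 0 0 0 0 0;1 0 0 0 0 0 0'
python3 d.py 0.4376 0.028 0.0465 180 0 169
```

```text
time_s: 1.45
ee_pos: [0.3503, 0.1724, 0.1695]
eef_rot: [3.141, 0.0, 2.908]
force: [-0.0, 0.1, 0.0]
grip_width: 0.0939
grip_force: 0.0
time_s: 2.2
ee_pos: [0.4383, 0.0295, 0.1693]
eef_rot: [3.142, -0.001, 2.908]
force: [-0.2, -0.8, -0.3]
grip_width: 0.094
grip_force: 0.0
t 2.2 pos [0.4383 0.0295 0.1693] rpy [180.   -0.  166.6] F [-0.2 -0.8 -0.3] w 0.094 gf 0.0 q [-0.02  0.09  1.86  0.    1.19 -1.35]
shift [ 0.01 -0.05  4.09]
turn [ 0.   -0.   -0.24]
```

```bash

python3 -m inch '1 0 -0.05 1 0 0 0;1 0 0 1 0 0 0;1 0 0 1 0 0 0;1 0 0 1 0 0 0;1 0 0 0.1 0 0 0;-1 0 0 0 0 0 0;-1 0 0 0 0 0 0;-1 0 0 0 0 0 0;-1 0 0 0 0 0 0' 40
python3 d.py
python3 -m inch '-1 0 0 0 0 0 0;-1 0 0 -1 0 0 0;-1 0 0 -1 0 0 0;-1 0 0 -1 0 0 0;-1 0 0 -0.7 0 0 0;-1 0 0 0 0 0 0' 40
python3 d.py 0.5832 -0.121 0.1575
python3 - <<'E'
from m import *
for n,bc in(('top',(220,240,290,300)),('scene',(270,100,335,190))):
    P=sel(cloud(cam(n)),bc,(.19,.222)); print(n,len(P),np.nanmax(P,0) if len(P) else '')
E
```

```text
time_s: 3.32
ee_pos: [0.4387, 0.0278, 0.0471]
eef_rot: [3.141, 0.001, 2.908]
force: [-0.6, 1.7, 7.6]
grip_width: 0.0649
grip_force: 40.0
t 3.33 pos [0.4387 0.0278 0.0471] rpy [1.800e+02 1.000e-01 1.666e+02] F [-0.6  1.7  7.6] w 0.0649 gf 40.00166437821463 q [-0.02  0.27  1.97  0.    0.89 -1.36]
time_s: 4.08
ee_pos: [0.4388, 0.0276, 0.1583]
eef_rot: [3.141, 0.002, 2.908]
force: [0.3, -0.1, -3.3]
grip_width: 0.0648
grip_force: 40.0
t 4.08 pos [0.4388 0.0276 0.1583] rpy [1.800e+02 1.000e-01 1.666e+02] F [ 0.3 -0.1 -3.3] w 0.0648 gf 39.99924156116322 q [-0.02  0.1   1.88 -0.    1.16 -1.36]
shift [-5.83 -3.7   0.04]
top 0 
scene 256 [0.47126055 0.07255078 0.22169962]
```

```bash

python3 -m inch '-1 -0.98 -0.615 0 0 0 0;-1 -0.98 -0.615 0 0 0 0;-1 -0.98 -0.615 0 0 0 0;-1 -0.98 -0.615 0 0 0 0;-1 -0.98 -0.615 0 0 0 0;-1 -0.98 -0.615 0 0 0 0;-1 0 0 0 0 0 0;-1 0 0 0 0 0 0'
python3 d.py 0.5848 -0.1208 0.107
python3 - <<'E'
from h import *
c=cam('scene');cv2.imwrite('pics/s2.png',cv2.resize(c['img'][90:230,160:330],None,fx=4,fy=4))
E
```

```text
time_s: 5.18
ee_pos: [0.5836, -0.1204, 0.1561]
eef_rot: [3.141, -0.002, 2.908]
force: [-0.8, 0.2, -2.5]
grip_width: 0.0646
grip_force: 40.0
t 5.17 pos [ 0.5836 -0.1204  0.1561] rpy [ 1.800e+02 -1.000e-01  1.666e+02] F [-0.8  0.2 -2.5] w 0.0646 gf 39.99932528939098 q [-0.27  0.44  1.44  0.    1.26 -1.6 ]
shift [-0.05 -0.    1.64]
```

View pics/s2.png

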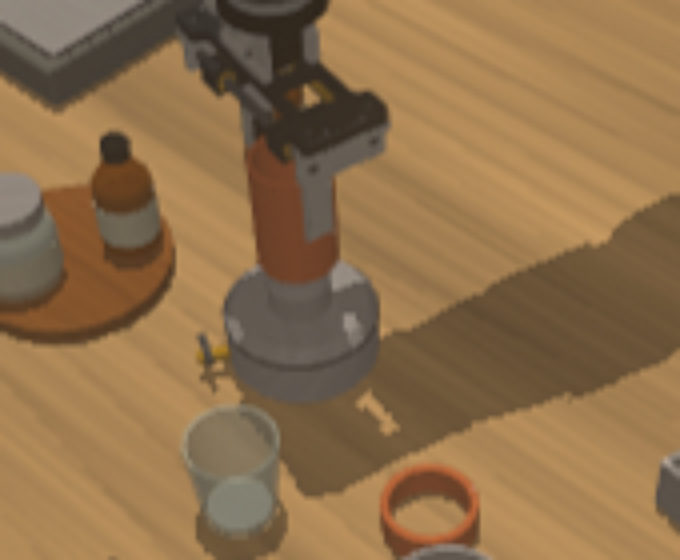

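The picture shows the tube upright in the fingers, its foot at (297,272) directly over the spigot at (300,290). Next I lower it while watching the force.

```bash

python3 -m inch '-1 -0.05 0 0.4 0 0 0;-1 0 0 0.3 0 0 0;-1 0 0 0.2 0 0 0;-1 0 0 0 0 0 0'
python3 -m inch '-1 0 0 0.25 0 0 0;-1 0 0 0.25 0 0 0;-1 0 0 0 0 0 0'; python3 d.py 0.5848 -0.1208 0.107
```

```text
time_s: 5.72
ee_pos: [0.5855, -0.1211, 0.1298]
eef_rot: [3.142, -0.001, 2.908]
force: [1.1, 0.7, -2.7]
grip_width: 0.0645
grip_force: 40.0
time_s: 6.1
ee_pos: [0.5854, -0.1211, 0.1146]
eef_rot: [3.142, -0.001, 2.908]
force: [0.7, -0.6, -2.0]
grip_width: 0.0648
grip_force: 40.0
t 6.1 pos [ 0.5854 -0.1211  0.1146] rpy [ 1.800e+02 -1.000e-01  1.666e+02] F [ 0.7 -0.6 -2. ] w 0.0648 gf 39.99938450753689 q [-0.27  0.49  1.48  0.    1.18 -1.6 ]
shift [0.02 0.01 0.25]
```

```bash

python3 -m inch '-1 0 0 0.15 0 0 0;-1 0 0 0.1 0 0 0;-1 0 0 0 0 0 0'
python3 -m inch '-1 0 0 0.05 0 0 0;-1 0 0 0.05 0 0 0;-1 0 0 0 0 0 0'
```

```text
time_s: 6.48
ee_pos: [0.5857, -0.1212, 0.1077]
eef_rot: [-3.142, -0.0, 2.908]
force: [-0.2, 0.1, -2.2]
grip_width: 0.0648
grip_force: 40.0
time_s: 6.85
ee_pos: [0.5861, -0.1213, 0.1072]
eef_rot: [-3.141, 0.002, 2.908]
force: [-7.9, 1.6, 15.9]
grip_width: 0.0649
grip_force: 40.0
```

```bash

python3 -m inch '-1 0 0 0.05 0 0 0;-1 0 0 0 0 0 0;1 0 0 -0.1 0 0 0;1 0 0 0 0 0 0;1 0 0 0 0 0 0;1 0 0 -1 0 0 0;1 0 0 -1 0 0 0;1 0 0 -1 0 0 0;1 1 1 -0.5 0 0 0;1 1 1 0 0 0 0'
python3 -m inch '1 0 1 0 0 0 0;1 0 1 0 0 0 0;1 0 1 0 0 0 0;1 0 1 0 0 0 0'
python3 d.py 0.5258 0.3938 0.15 180 0 169
python3 - <<'E'
from m import *
for n,bc in(('top',(280,180,345,245)),('scene',(205,100,265,190))):
    W=cloud(cam(n)); P=sel(W,bc,(.15,.17)); print(n,len(P),np.median(P,0),P[:,2].min(),P[:,2].max(),circ(P))
    P=sel(W,bc,(.056,.064)); print(np.median(P[:,2]))
E
```

```text
time_s: 8.1
ee_pos: [0.541, -0.0483, 0.2122]
eef_rot: [3.141, 0.002, 2.907]
force: [-0.7, 0.1, -0.3]
grip_width: 0.0941
grip_force: 0.0
time_s: 8.6
ee_pos: [0.5692, 0.0688, 0.2112]
eef_rot: [-3.141, -0.0, 2.908]
force: [0.4, -0.0, -0.5]
grip_width: 0.0945
grip_force: 0.0
t 8.6 pos [0.5692 0.0688 0.2112] rpy [-180.    -0.   166.6] F [ 0.4 -0.  -0.5] w 0.0945 gf 0.0 q [ 0.06  0.35  1.44 -0.    1.35 -1.28]
shift [ 3.92 10.2   2.04]
turn [-0.   -0.   -0.24]
top 228 [ 0.58250662 -0.12076443  0.15837885] 0.1506284834841357 0.16317259626899128 (array([ 0.5826, -0.1203]), 0.0293, 228)
0.05890182874387112
scene 166 [ 0.58720048 -0.1188888   0.15835024] 0.15041060804187567 0.16451356331260014 (array([ 0.5857, -0.1203]), 0.0294, 166)
0.06047733440896508
```

```bash

python3 -m inch '1 0.4 1 0 0 0 -0.24;1 0.4 1 0 0 0 0;1 0.4 1 0 0 0 0;1 0.4 1 0 0 0 0;1 0.4 1 0 0 0 0;1 0.4 1 0 0 0 0;1 0.4 1 0 0 0 0;1 0.4 1 0 0 0 0;1 0.4 1 0 0 0 0;1 0.32 1 0 0 0 0'
python3 -m inch '1 0 0.2 0 0 0 0;1 0 0 0 0 0 0'
python3 d.py 0.5258 0.3938 0.084 180 0 168.95
python3 - <<'E'
from h import *
c=cam('wrist');cv2.imwrite('pics/w1.png',c['img'])
W=cloud(c);m=(W[...,2]>.118)&(W[...,2]<.13)
v,u=np.where(m);P=W[m];print(len(P),P.mean(0),cv2.minAreaRect(P[:,:2].astype(np.float32)),u.mean(),v.mean())
m=(W[...,2]>.045)&(W[...,2]<.055);P=W[m];print(cv2.minAreaRect(P[:,:2].astype(np.float32)))
E
```

```text
time_s: 9.95
ee_pos: [0.5123, 0.3851, 0.2113]
eef_rot: [-3.141, -0.0, 2.949]
force: [0.3, 0.1, 0.4]
grip_width: 0.0938
grip_force: 0.0
time_s: 10.2
ee_pos: [0.5137, 0.3901, 0.2111]
eef_rot: [-3.141, -0.0, 2.949]
force: [-0.2, -0.6, -0.2]
grip_width: 0.094
grip_force: 0.0
t 10.2 pos [0.5137 0.3901 0.2111] rpy [-180.   -0.  169.] F [-0.2 -0.6 -0.2] w 0.094 gf 0.0 q [ 0.59  0.51  1.21 -0.    1.42 -0.79]
shift [-0.37  0.2   4.24]
turn [-0. -0.  0.]
2663 [0.55330837 0.56159168 0.12367375] ((0.5745779275894165, 0.5051712989807129), (0.1329585164785385, 0.23911380767822266), 3.1482393741607666) 448.30604581299286 201.18738265114533
((0.6175848245620728, 0.42817258834838867), (0.5026952624320984, 0.3108328580856323), 88.0785140991211)
```

View pics/w1.png

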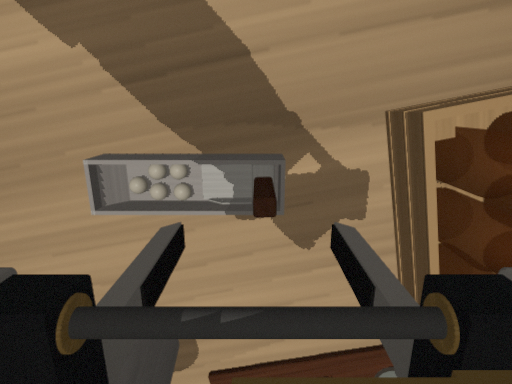

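The wrist view shows the trough level with the image (rows 157–213), the balls around (160,182) and the handle at (264,197). The yaw matches; I'll measure within that region.

```bash
python3 - <<'E'
from m import *
c=cam('wrist');W=cloud(c)
P=sel(W,(245,165,285,225),(.118,.13));print(len(P),cv2.minAreaRect(P[:,:2].astype(np.float32)),np.median(P[:,2]))
P=sel(W,(80,150,290,220),(.046,.053));r=cv2.minAreaRect(P[:,:2].astype(np.float32));print(r,np.median(P[:,2]))
im=c['img'].astype(int)[155:213,95:195];g=im.min(2);hs=cv2.HoughCircles(c['img'][155:213,95:215].min(2),cv2.HOUGH_GRADIENT,1,12,param1=80,param2=9,minRadius=6,maxRadius=12)
K,V=c['K'],np.linalg.inv(c['V'])
for u,v,rr in hs[0]:
    d=V[:3,:3]@np.linalg.solve(K,[u+95,v+155,1]);t=(.019-V[2,3])/d[2];p=V[:3,3]+t*d
    q=p[:2]-[.508,.3055];a=np.radians(-101.05);print((u+95,v+155,rr),p.round(4),'trough xy',(q@[np.cos(a),np.sin(a)]).round(4),(q@[-np.sin(a),np.cos(a)]).round(4))
E
```

```text
471 ((0.5252740383148193, 0.3945498764514923), (0.0206831693649292, 0.01946209743618965), 78.89185333251953) 0.12374370700294807
((0.5088121294975281, 0.30571404099464417), (0.23064765334129333, 0.06685702502727509), 78.96031951904297) 0.04993038891289592
(np.float32(184.5), np.float32(191.5), np.float32(9.1)) [0.5202 0.2934 0.019 ] trough xy 0.0095 0.0143
(np.float32(179.5), np.float32(169.5), np.float32(10.3)) [0.4913 0.2946 0.019 ] trough xy 0.0139 -0.0143
(np.float32(135.5), np.float32(185.5), np.float32(9.1)) [0.5006 0.2344 0.019 ] trough xy 0.0712 0.0064
(np.float32(164.5), np.float32(170.5), np.float32(11.4)) [0.489  0.2758 0.019 ] trough xy 0.0328 -0.013
(np.float32(161.5), np.float32(186.5), np.float32(11.4)) [0.5082 0.2664 0.019 ] trough xy 0.0383 0.0077
(np.float32(151.5), np.float32(172.5), np.float32(6.6)) [0.4883 0.2591 0.019 ] trough xy 0.0493 -0.0104
```

```bash

python3 -m inch '1 -0.36 0.2 0.7 0 0 0;1 0 0 0.9 0 0 0;1 0 0 0.9 0 0 0;1 0 0 0.9 0 0 0;1 0 0 0.84 0 0 0;1 0 0 0 0 0 0;-1 0 0 0 0 0 0;-1 0 0 0 0 0 0;-1 0 0 0 0 0 0;-1 0 0 0 0 0 0' 50
python3 -m inch '-1 0 0 0 0 0 0;-1 0 0 0 0 0 0'
python3 d.py 0.5255 0.394 0.085
```

```text
time_s: 11.55
ee_pos: [0.5252, 0.3947, 0.0846]
eef_rot: [3.141, 0.0, 2.95]
force: [0.2, -1.0, 0.3]
grip_width: 0.0575
grip_force: 0.0
time_s: 11.8
ee_pos: [0.5251, 0.3947, 0.0843]
eef_rot: [-3.142, -0.0, 2.95]
force: [0.6, 0.7, 0.0]
grip_width: 0.0376
grip_force: 0.0
t 11.8 pos [0.5251 0.3947 0.0843] rpy [-180.   -0.  169.] F [0.6 0.7 0. ] w 0.0376 gf 0.0 q [ 0.59  0.65  1.31 -0.    1.19 -0.79]
shift [-0.02 -0.02 -0.02]
```

```bash

python3 -m inch '-1 0 0 0 0 0 0;-1 0 0 0 0 0 0;-1 0 0 0 0 0 0' 50
python3 -m inch '-1 0 -0.15 0 0 0 0;-1 0 -0.25 0 0 0 0;-1 0 -0.25 0 0 0 0;-1 0 -0.25 0 0 0 0;-1 0 -0.25 0 0 0 0;-1 0 -0.25 0 0 0 0;-1 0 -0.25 0 0 0 0'
python3 -m inch '-1 0 -0.25 0 0 0 0;-1 0 -0.25 0 0 0 0;-1 0 -0.25 0 0 0 0;-1 0 -0.25 0 0 0 0;-1 0 0 0 0 0 0'
python3 d.py 0.5070 0.3013 0.0843
python3 - <<'E'
from h import *
c=cam('scene');d=cam('top')
cv2.imwrite('pics/s3.png',np.hstack([cv2.resize(c['img'][185:275,315:410],(400,380),interpolation=2),cv2.resize(d['img'][200:280,75:195],(400,380),interpolation=2)]))
E
```

```text
time_s: 12.18
ee_pos: [0.5251, 0.3947, 0.0842]
eef_rot: [-3.142, -0.0, 2.95]
force: [-0.2, 0.0, 0.1]
grip_width: 0.0214
grip_force: 50.0
time_s: 13.05
ee_pos: [0.5155, 0.3455, 0.0842]
eef_rot: [-3.141, -0.0, 2.95]
force: [-1.0, 0.1, -2.2]
grip_width: 0.0218
grip_force: 50.0
time_s: 13.68
ee_pos: [0.5099, 0.3161, 0.0843]
eef_rot: [-3.141, -0.0, 2.949]
force: [0.5, -0.4, -2.4]
grip_width: 0.0216
grip_force: 50.0
t 13.68 pos [0.5099 0.3161 0.0843] rpy [-180.   -0.  169.] F [ 0.5 -0.4 -2.4] w 0.0216 gf 49.965553879737854 q [ 0.49  0.53  1.49 -0.    1.12 -0.88]
shift [ 0.  -0.5 -0. ]
```

View pics/s3.png

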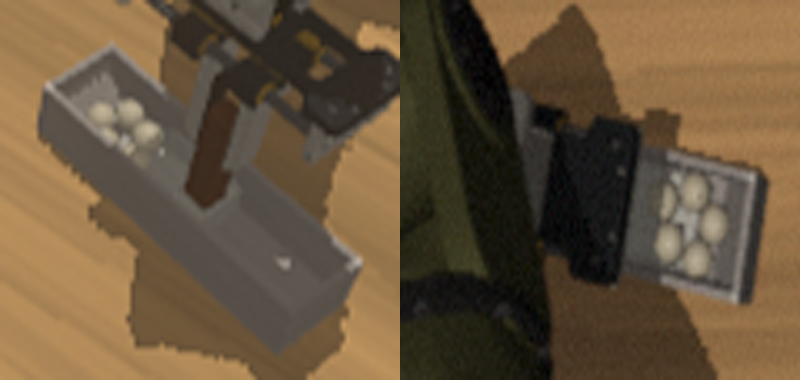

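In the left panel the scoop is pushed along the trough with the balls around (120,125). The right panel shows all five bunched at about (690,225) between the lip and the ramp. I push on slowly to the foot of the ramp.

```bash

python3 -m inch '-1 0 -0.15 0 0 0 0;-1 0 -0.15 0 0 0 0;-1 0 -0.15 0 0 0 0;-1 0 -0.05 0 0 0 0;-1 0 0 0 0 0 0'
python3 d.py 0.5070 0.3013 0.0843
python3 - <<'E'
from h import *
d=cam('top');c=cam('scene')
cv2.imwrite('pics/s4.png',np.hstack([cv2.resize(c['img'][185:275,315:410],(400,380),interpolation=2),cv2.resize(d['img'][200:280,75:195],(400,380),interpolation=2)]))
E
```

```text
time_s: 14.4
ee_pos: [0.507, 0.3017, 0.0842]
eef_rot: [-3.141, -0.0, 2.949]
force: [0.6, 0.0, -2.5]
grip_width: 0.0218
grip_force: 50.0
t 14.4 pos [0.507  0.3017 0.0842] rpy [-180.   -0.  169.] F [ 0.6  0.  -2.5] w 0.0218 gf 49.96628522872925 q [ 0.47  0.51  1.52 -0.    1.11 -0.9 ]
shift [-0.   -0.01 -0.  ]
```

View pics/s4.png

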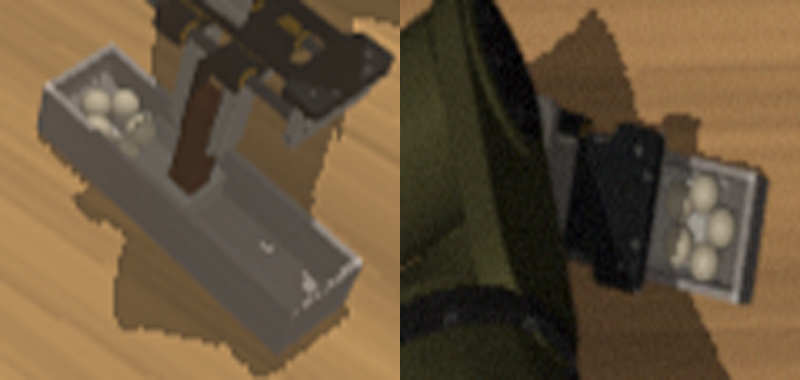

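Right panel: the rear balls are in the pan at about (680,210), two are beside the lip at (703,190) and (703,265), and one is against the ramp at (718,228). Tilting the nose up about the TCP makes the lip follow the ramp and sweeps them in.

```bash

python3 -m inch '-1 0 0 -0.02 0.4 0 0;-1 0 0 0 0.4 0 0;-1 0 0 0 0.4 0 0;-1 0 0 0 0.4 0 0;-1 0 0 0 0.4 0 0;-1 0 0.1 0 0 0 0;-1 0 0 0 0 0 0'
python3 d.py
python3 -m inch '-1 0 -0.1 -0.35 0 0 0;-1 0 -0.17 -0.47 0 0 0;-1 0 -0.17 -0.47 0 0 0;-1 0 -0.17 -0.47 0 0 0;-1 0 -0.17 -0.47 0 0 0;-1 0 -0.17 -0.47 0 0 0;-1 0 -0.17 -0.47 0 0 0;-1 0 0 0 0 0 0'
python3 d.py
python3 - <<'E'
from h import *
d=cam('top');c=cam('scene')
cv2.imwrite('pics/s5.png',np.hstack([cv2.resize(c['img'][155:275,300:420],(400,400),interpolation=2),cv2.resize(d['img'][190:280,75:195],(400,400),interpolation=2)]))
E
```

```text
time_s: 15.38
ee_pos: [0.5076, 0.3046, 0.084]
eef_rot: [-2.793, -0.0, 2.95]
force: [-1.5, -2.3, 1.5]
grip_width: 0.0217
grip_force: 50.0
t 15.38 pos [0.5076 0.3046 0.084 ] rpy [-160.   -0.  169.] F [-1.5 -2.3  1.5] w 0.0217 gf 49.966798424720764 q [ 0.59  0.67  1.31 -0.25  1.42 -0.72]
time_s: 16.38
ee_pos: [0.5081, 0.3058, 0.186]
eef_rot: [-2.794, 0.001, 2.95]
force: [0.2, -0.1, -2.7]
grip_width: 0.0213
grip_force: 50.0
t 16.38 pos [0.5081 0.3058 0.186 ] rpy [-1.601e+02  1.000e-01  1.690e+02] F [ 0.2 -0.1 -2.7] w 0.0213 gf 49.96605098247528 q [ 0.59  0.57  1.22 -0.25  1.6  -0.76]
```

View pics/s5.png

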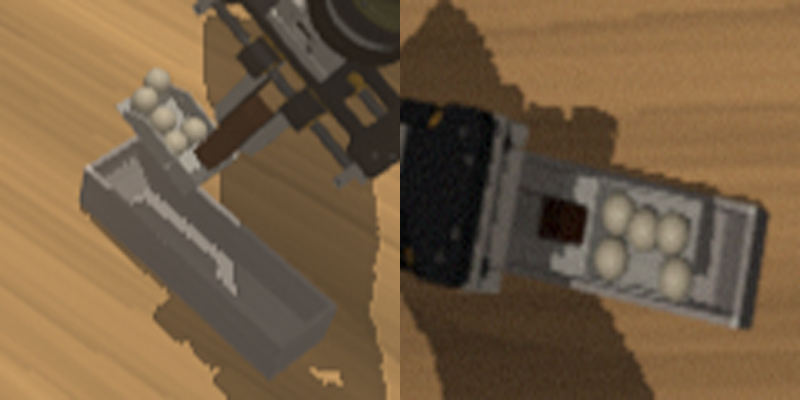

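Both panels show all five balls in the raised, nose-up scoop: left at (130–200, 80–140), right at (610–680, 210–280). The trough is empty. I'll plan the carry and the tip with the lip held over the tube.

```bash
python3 d.py 0.6061 -0.0127 0.262 -160 0 168.95; python3 d.py 0.5081 0.3058 0.232 | tail -1
cat > plan.py <<'E'
import numpy as np
from scipy.spatial.transform import Rotation as R
a0=np.radians(-101.05);f=np.array([np.cos(a0),np.sin(a0),0]);u=np.array([0,0,1.])
T=np.array([.585,-.1208,0])-.010*f
def pose(al,zl):
    A=np.radians(al);return T+u*zl-f*(.0785*np.cos(A)+.074*np.sin(A))-u*(.0785*np.sin(A)-.074*np.cos(A)), R.from_euler('xyz',[-180+al,0,168.95],degrees=True)
K=[(20,.219),(15,.208),(10,.196),(5,.183),(2.5,.172),(0,.166)]+[(-x,.166) for x in(5,10,15,20,25,30,35,40,45)]
for k,(q0,q1) in enumerate(zip(K,K[1:])):
    p,r=pose(*q0);p1,r1=pose(*q1);print(q1,p1.round(4),(r.inv().apply(p1-p)/.03).round(2),(np.degrees((r.inv()*r1).as_rotvec())/10).round(2))
print(pose(*K[0])[0])
E
python3 plan.py
```

```text
t 16.48 pos [0.5077 0.3055 0.1843] rpy [-160.   -0.  169.] F [ 0.1 -0.2 -3. ] w 0.0214 gf 49.96595799922943 q [ 0.59  0.57  1.22 -0.25  1.6  -0.76]
shift [ -5.24 -10.08   0.92]
turn [-0.    0.    0.01]
shift [-0.01 -0.53 -1.5 ]
(15, 0.208) [ 0.6051 -0.0178  0.2592] [-0.   -0.1   0.13] [-0.5  0.  -0. ]
(10, 0.196) [ 0.6042 -0.0225  0.2552] [ 0.   -0.12  0.17] [-0.5  0.  -0. ]
(5, 0.183) [ 0.6031 -0.0279  0.2499] [-0.   -0.15  0.21] [-0.5 -0.   0. ]
(2.5, 0.172) [ 0.6026 -0.0308  0.2425] [ 0.   -0.08  0.25] [-0.25  0.   -0.  ]
(0, 0.166) [ 0.602  -0.0339  0.24  ] [ 0.   -0.1   0.09] [-0.25  0.    0.  ]
(-5, 0.166) [ 0.6007 -0.0406  0.2466] [ 0.   -0.22 -0.22] [-0.5  0.  -0. ]
(-10, 0.166) [ 0.5993 -0.0477  0.2525] [-0.   -0.22 -0.22] [-0.5 -0.  -0. ]
(-15, 0.166) [ 0.5978 -0.0554  0.2578] [-0.   -0.22 -0.22] [-0.5 -0.  -0. ]
(-20, 0.166) [ 0.5962 -0.0634  0.2624] [ 0.   -0.22 -0.22] [-0.5  0.   0. ]
(-25, 0.166) [ 0.5946 -0.0719  0.2662] [ 0.   -0.22 -0.22] [-0.5  0.  -0. ]
(-30, 0.166) [ 0.5929 -0.0806  0.2693] [-0.   -0.22 -0.22] [-0.5 -0.   0. ]
(-35, 0.166) [ 0.5911 -0.0895  0.2716] [-0.   -0.22 -0.22] [-0.5  0.  -0. ]
(-40, 0.166) [ 0.5893 -0.0987  0.2731] [-0.   -0.22 -0.22] [-0.5 -0.   0. ]
(-45, 0.166) [ 0.5875 -0.1079  0.2738] [ 0.   -0.22 -0.22] [-0.5 -0.  -0. ]
[ 0.60590599 -0.01374686  0.26168867]
```

```bash

python3 -m inch '-1 0 -0.1 -0.3 0 0 0;-1 0 -0.18 -0.5 0 0 0;-1 0 -0.17 -0.47 0 0 0;-1 0 -0.08 -0.23 0 0 0'
python3 -m inch '-1 -0.16 -0.3 0.08 0 0 0;-1 -0.33 -0.6 0.15 0 0 0;-1 -0.49 -0.9 0.23 0 0 0;-1 -0.49 -0.9 0.23 0 0 0;-1 -0.49 -0.9 0.23 0 0 0;-1 -0.49 -0.9 0.23 0 0 0;-1 -0.49 -0.9 0.23 0 0 0;-1 -0.49 -0.9 0.23 0 0 0;-1 -0.49 -0.9 0.23 0 0 0'
python3 -m inch '-1 -0.49 -0.9 0.23 0 0 0;-1 -0.38 -0.7 0.18 0 0 0;-1 -0.25 -0.45 0.11 0 0 0;-1 -0.16 -0.3 0.08 0 0 0;-1 0 0 0 0 0 0;-1 0 0 0 0 0 0'
python3 d.py 0.6059 -0.0137 0.2617 -160 0 168.95
python3 - <<'E'
from h import *
d=cam('top');c=cam('scene')
cv2.imwrite('pics/s6.png',np.hstack([cv2.resize(c['img'][80:220,190:330],(400,400),interpolation=2),cv2.resize(d['img'][130:280,200:350],(400,400),interpolation=2)]))
E
```

```text
time_s: 16.98
ee_pos: [0.5081, 0.3062, 0.234]
eef_rot: [-2.794, 0.001, 2.95]
force: [0.1, 0.2, -2.6]
grip_width: 0.0213
grip_force: 50.0
time_s: 18.1
ee_pos: [0.5809, 0.0633, 0.2542]
eef_rot: [-2.792, -0.001, 2.949]
force: [-0.4, -0.7, -2.3]
grip_width: 0.0218
grip_force: 50.0
time_s: 18.85
ee_pos: [0.6048, -0.012, 0.2615]
eef_rot: [-2.793, -0.0, 2.95]
force: [1.0, -0.3, -2.9]
grip_width: 0.0218
grip_force: 50.0
t 18.85 pos [ 0.6048 -0.012   0.2615] rpy [-160.   -0.  169.] F [ 1.  -0.3 -2.9] w 0.0218 gf 49.9661260843277 q [ 0.07  0.45  1.22 -0.34  1.56 -1.29]
shift [-0.05 -0.05  0.01]
turn [0.   0.   0.01]
```

View pics/s6.png

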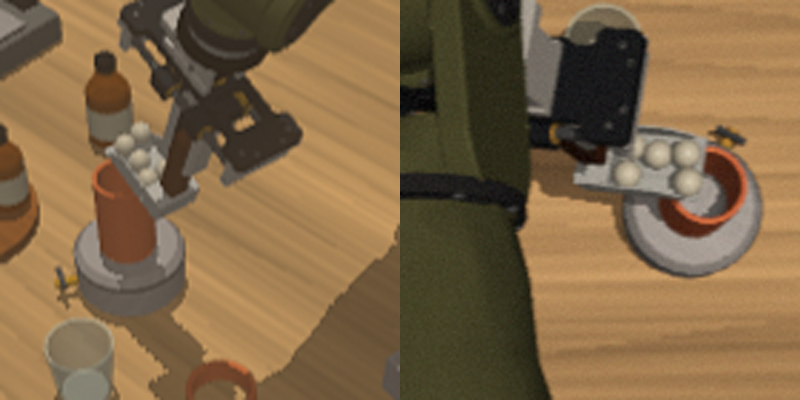

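The scene and top views show all five balls still in the scoop, with the lip by the tube mouth; tube rim at about (705,195) and lip at about (697,170) in the right panel. I'll check the lip's offset from the tube with depth.

```bash
python3 - <<'E'
from m import *
a0=np.radians(-101.05);f=np.array([np.cos(a0),np.sin(a0)]);l=np.array([-f[1],f[0]])
p=np.array([.6048,-.012])
for n,bc in(('top',(265,170,330,225)),('scene',(220,115,265,165))):
    c=cam(n);W=cloud(c);P=sel(W,bc,(.17,.24)); s=(P[:,:2]-p)@f; t=(P[:,:2]-p)@l
    for s0 in(.05,.06,.07,.08,.09):
        m=(s>s0)&(s<s0+.01); 
        if m.sum()>3: print(n,s0,m.sum(),'lat',np.percentile(t[m],[2,98]).round(4))
    print('max s',np.percentile(s,99)); R=sel(W,(280,180,345,245) if n=='top' else (205,100,265,190),(.152,.165));
    q=(R[:,:2]-p)@np.c_[f,l];print('rim lat',q[:,1].min(),q[:,1].max(),'s',q[:,0].min(),q[:,0].max(),circ(R))
print('tube in frame',(np.array([.585,-.1208])-p)@np.c_[f,l])
E
```

```text
top 0.05 133 lat [-0.0257  0.0232]
top 0.06 134 lat [-0.0254  0.0233]
top 0.07 137 lat [-0.0254  0.0233]
top 0.08 136 lat [-0.0251  0.0229]
top 0.09 107 lat [-0.024  0.024]
max s 0.09862459038367331
rim lat -0.03173418583732887 0.03065381296124033 s 0.08444342999485072 0.14237867546134264 (array([ 0.5827, -0.1204]), 0.0292, 155)
scene 0.05 36 lat [-0.009   0.0266]
scene 0.06 65 lat [-0.0231  0.0269]
scene 0.07 57 lat [-0.0236  0.0267]
scene 0.08 90 lat [-0.0239  0.0256]
scene 0.09 19 lat [-0.0153  0.0257]
max s 0.09467321192380149
rim lat -0.004281289551874747 0.03357303323870243 s 0.0801625646708953 0.14146953920513558 (array([ 0.5869, -0.1206]), 0.0287, 81)
tube in frame [0.11057786 0.0014203 ]
```

```bash

python3 -m inch '-1 -0.05 -0.05 0 0 0 0;-1 0 -0.1 0.13 -0.5 0 0;-1 0 -0.12 0.17 -0.5 0 0;-1 0 -0.15 0.21 -0.5 0 0;-1 0 -0.08 0.25 -0.25 0 0;-1 0 -0.1 0.09 -0.25 0 0;-1 0 -0.22 -0.22 -0.5 0 0;-1 0 -0.22 -0.22 -0.5 0 0;-1 0 -0.22 -0.22 -0.5 0 0;-1 0 0 0 0 0 0'
python3 d.py 0.5978 -0.0554 0.2578 165 0 168.95
python3 -m inch '-1 0 -0.22 -0.22 -0.5 0 0;-1 0 0 0 0 0 0;-1 0 -0.22 -0.22 -0.5 0 0;-1 0 0 0 0 0 0;-1 0 -0.22 -0.22 -0.5 0 0;-1 0 0 0 0 0 0'
python3 -m inch '-1 0 -0.22 -0.22 -0.5 0 0;-1 0 -0.22 -0.22 -0.5 0 0;-1 0 -0.22 -0.22 -0.5 0 0;-1 0 0 0 0 0 0;-1 0 0 0 0 0 0'
python3 d.py 0.5875 -0.1079 0.2738 135 0 168.95
python3 - <<'E'
from h import *
d=cam('top');c=cam('scene')
cv2.imwrite('pics/s7.png',np.hstack([cv2.resize(c['img'][80:220,190:330],(400,400),interpolation=2),cv2.resize(d['img'][130:280,200:350],(400,400),interpolation=2)]))
for n,e in(('scene',c),('top',d)):
    im=e['img'].astype(int); m=((im.min(2)>105)&(im.max(2)-im.min(2)<60)&(cloud(e)[...,2]>.02)).astype(np.uint8)
    k,l,s,x=cv2.connectedComponentsWithStats(m); W=cloud(e)
    print(n,[(x[i].round(),s[i,4],np.nanmean(W[l==i],0).round(3)) for i in range(1,k) if 8<s[i,4]<400])
E
```

```text
time_s: 20.3
ee_pos: [0.598, -0.057, 0.2583]
eef_rot: [2.88, 0.0, 2.948]
force: [0.6, -0.5, -1.6]
grip_width: 0.0218
grip_force: 50.0
t 20.3 pos [ 0.598  -0.057   0.2583] rpy [165.    0.  168.9] F [ 0.6 -0.5 -1.6] w 0.0218 gf 49.96615290641785 q [-0.27  0.38  1.31  0.26  1.47 -1.68]
shift [0.02 0.04 0.03]
turn [-0.    0.   -0.01]
time_s: 21.05
ee_pos: [0.5932, -0.0805, 0.2693]
eef_rot: [2.621, -0.001, 2.949]
force: [-1.0, -0.3, -1.8]
grip_width: 0.0217
grip_force: 50.0
time_s: 21.68
ee_pos: [0.5883, -0.1064, 0.275]
eef_rot: [2.36, 0.0, 2.951]
force: [0.9, 0.1, -1.5]
grip_width: 0.0217
grip_force: 50.0
t 21.68 pos [ 0.5883 -0.1064  0.275 ] rpy [135.2   0.  169.1] F [ 0.9  0.1 -1.5] w 0.0217 gf 49.96649086475372 q [-0.55  0.48  1.3   0.73  1.67 -1.97]
shift [ 0.01 -0.07 -0.01]
turn [-0.02 -0.01  0.01]
scene [(array([222.,  61.]), np.int32(69), array([ 0.584, -0.133,  0.425])), (array([204.,  62.]), np.int32(11), array([ 0.588, -0.203,  0.395])), (array([225.,  69.]), np.int32(125), array([ 0.586, -0.124,  0.407])), (array([232., 107.]), np.int32(18), array([ 0.592, -0.101,  0.302])), (
[... 825 characters left out ...]
)), (array([161., 130.]), np.int32(12), array([0.759, 0.223, 0.125])), (array([270., 134.]), np.int32(23), array([ 0.758, -0.032,  0.079])), (array([183., 146.]), np.int32(51), array([0.719, 0.172, 0.124])), (array([409., 153.]), np.int32(367), array([ 0.696, -0.352,  0.102])), (array([275., 158.]), np.int32(39), array([ 0.699, -0.042,  0.078])), (array([338., 166.]), np.int32(10), array([ 0.592, -0.125,  0.406])), (array([295., 190.]), np.int32(201), array([ 0.59 , -0.073,  0.229])), (array([310., 208.]), np.int32(17), array([ 0.57 , -0.117,  0.114])), (array([317., 208.]), np.int32(13), array([ 0.57 , -0.131,  0.121])), (array([299., 219.]), np.int32(239), array([ 0.552, -0.094,  0.059]))]
```

View pics/s7.png

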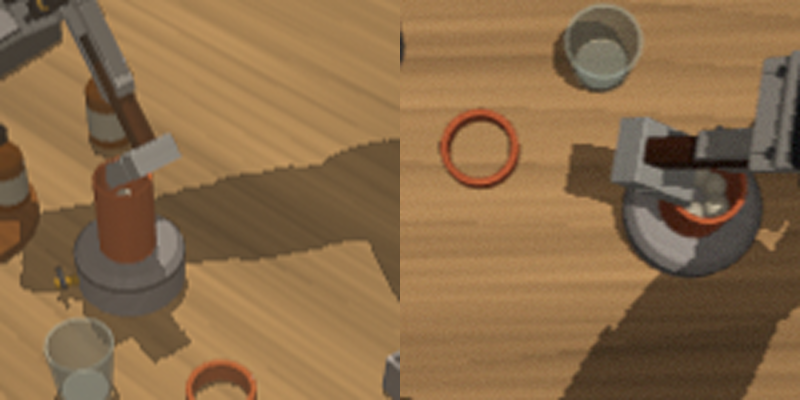

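The left panel shows the scoop tipped at 45° and empty over the tube mouth. The right panel shows white balls down in the tube at (710,200), and none on the table. I lift clear, level the scoop and carry it back to the trough.

```bash

python3 -m inch '-1 0 0.3 -0.3 0 0 0;-1 0 0.5 -0.5 0 0 0;-1 0 0.5 -0.5 0 0 0;-1 0 0 0 0.9 0 0;-1 0 0 0 0.9 0 0;-1 0 0 0 0.9 0 0;-1 0 0 0 0.9 0 0;-1 0 0 0 0.9 0 0;-1 0 0 0 0 0 0'
python3 d.py 0.5155 0.3455 0.20 180 0 168.95
```

```text
time_s: 22.9
ee_pos: [0.5884, -0.1055, 0.3317]
eef_rot: [3.141, 0.002, 2.952]
force: [-0.4, 0.4, -2.0]
grip_width: 0.022
grip_force: 50.0
t 22.9 pos [ 0.5884 -0.1055  0.3317] rpy [1.800e+02 1.000e-01 1.691e+02] F [-0.4  0.4 -2. ] w 0.022 gf 49.96668577194214 q [-0.24  0.35  1.16  0.    1.62 -1.62]
shift [ 5.23 14.3   4.38]
turn [0.   0.01 0.02]
```

```bash

python3 -m inch '-1 0.2 0.5 0 0 0 0;-1 0.35 0.95 0 0 0 0;-1 0.35 0.95 0.2 0 0 0;-1 0.35 0.95 0.4 0 0 0;-1 0.35 0.95 0.4 0 0 0;-1 0.35 0.95 0.4 0 0 0;-1 0.35 0.95 0.4 0 0 0;-1 0.35 0.95 0.4 0 0 0;-1 0.35 0.95 0.4 0 0 0;-1 0.35 0.95 0.4 0 0 0'
python3 -m inch '-1 0.35 0.95 0.4 0 0 0;-1 0.35 0.95 0.4 0 0 0;-1 0.35 0.95 0.4 0 0 0;-1 0.35 0.95 0.2 0 0 0;-1 0.35 0.95 0 0 0 0;-1 0.13 0.5 0 0 0 0;-1 0 0 0 0 0 0;-1 0 0 0 0 0 0'
python3 d.py 0.5155 0.3455 0.085 180 0 168.95
```

```text
time_s: 24.15
ee_pos: [0.5406, 0.1792, 0.2398]
eef_rot: [3.139, -0.001, 2.947]
force: [0.5, 0.7, -1.7]
grip_width: 0.0221
grip_force: 50.0
time_s: 25.15
ee_pos: [0.5161, 0.3428, 0.1981]
eef_rot: [3.141, -0.0, 2.949]
force: [-0.0, 0.1, -1.8]
grip_width: 0.0218
grip_force: 50.0
t 25.15 pos [0.5161 0.3428 0.1981] rpy [180.   -0.  168.9] F [-0.   0.1 -1.8] w 0.0218 gf 49.96630668640137 q [ 0.53  0.46  1.32  0.    1.36 -0.85]
shift [0.04 0.08 3.77]
turn [ 0. -0. -0.]
```

```bash

python3 -m inch '-1 0.04 0.08 0.6 0 0 0;-1 0 0 0.7 0 0 0;-1 0 0 0.7 0 0 0;-1 0 0 0.5 0 0 0;-1 0 0 0.5 0 0 0;-1 0 0 0.3 0 0 0;-1 0 0 0.25 0 0 0;-1 0 0 0.2 0 0 0;-1 0 0 0 0 0 0'
python3 d.py 0.5155 0.3455 0.0843 180 0 168.95
```

```text
time_s: 26.28
ee_pos: [0.515, 0.3462, 0.0852]
eef_rot: [-3.141, -0.0, 2.95]
force: [-0.1, -0.6, -1.9]
grip_width: 0.022
grip_force: 50.0
t 26.27 pos [0.515  0.3462 0.0852] rpy [-180.   -0.  169.] F [-0.1 -0.6 -1.9] w 0.022 gf 49.966349601745605 q [ 0.53  0.57  1.43 -0.    1.14 -0.85]
shift [-0.02 -0.02  0.03]
turn [-0.   -0.    0.01]
```

```bash

python3 -m inch '-1 0 0 0.03 0 0 0;-1 0 0 0 0 0 0;0 0 0 0 0 0 0;0 0 0 0 0 0 0;0 0 0 0 0 0 0;0 0 0 0 0 0 0'
python3 -m inch '0 0 0 -0.3 0 0 0;0 0 0 -1 0 0 0;0 0 0 -1 0 0 0;0 0 0 -1 0 0 0;0 0 0 -1 0 0 0;0 1 1 0 0 0 0;0 1 1 0 0 0 0;0 1 1 0 0 0 0;0 1 1 0 0 0 0;0 0 0 0 0 0 0'
python3 d.py
python3 - <<'E'
from m import *
c=cam('top');s=cam('scene');W=cloud(c);Ws=cloud(s)
for n,X,bt in(('top',W,(75,200,200,272)),('scene',Ws,(310,180,410,275))):
    P=sel(X,bt,(.115,.135));print(n,'handle',len(P),cv2.minAreaRect(P[:,:2].astype(np.float32)) if len(P) else '',P[:,2].max() if len(P) else '')
P=sel(W,(280,180,345,245),(.15,.17));print('tube',circ(P),np.median(P[:,2]))
q=W.reshape(-1,3);m=(np.hypot(q[:,0]-.583,q[:,1]+.1205)<.022);z=q[m];im=c['img'].reshape(-1,3)[m].astype(int)
print('inside tube z pct',np.nanpercentile(z[:,2],[5,25,50,75,95]))
# compare the rest of the scene with the first pictures
for n,e in(('scene',s),('top',c)):
    d=cv2.absdiff(cv2.imread(f'pics/{n}.png'),e['img']).max(2)>60
    k,l,st,x=cv2.connectedComponentsWithStats(cv2.morphologyEx(d.astype(np.uint8),cv2.MORPH_OPEN,np.ones((3,3))))
    print(n,[(x[i].round().tolist(),int(st[i,4])) for i in range(1,k) if st[i,4]>15])
for nm,uv in dict(bottle=(404,274),dropper=(397,194),jar=(409,156),tumbler=(275,140),cup=(180,130),collar=(230,185)).items():
    u,v=uv;print(nm,np.nanmean(W[v-6:v+7,u-6:u+7].reshape(-1,3),0).round(3))
E
```

```text
time_s: 27.02
ee_pos: [0.5151, 0.3463, 0.0846]
eef_rot: [3.142, 0.0, 2.95]
force: [-0.6, -0.8, -0.7]
grip_width: 0.0471
grip_force: 0.0
time_s: 28.28
ee_pos: [0.4185, 0.4889, 0.214]
eef_rot: [3.141, 0.0, 2.953]
force: [-0.4, 0.6, -0.5]
grip_width: 0.0473
grip_force: 0.0
t 28.27 pos [0.4185 0.4889 0.214 ] rpy [180.    0.  169.2] F [-0.4  0.6 -0.5] w 0.0473 gf 0.0 q [ 0.81  0.51  1.21  0.    1.42 -0.58]
top handle 91 ((0.5144554376602173, 0.3454147279262543), (0.021738138049840927, 0.01930622197687626), 78.01643371582031) 0.12613439495260947
scene handle 67 ((0.5167627930641174, 0.3456498086452484), (0.02112080343067646, 0.019877739250659943), 77.76813507080078) 0.12802546192401654
tube (array([ 0.5826, -0.1203]), 0.0292, 233) 0.1587030744749801
inside tube z pct [0.09191704 0.10921368 0.11290404 0.12148725 0.12596577]
scene [([486.0, 56.0], 20), ([403.0, 95.0], 189), ([483.0, 151.0], 3510), ([438.0, 123.0], 53), ([404.0, 138.0], 122), ([394.0, 142.0], 41), ([232.0, 156.0], 172), ([303.0, 152.0], 91), ([411.0, 151.0], 27), ([407.0, 176.0], 271), ([413.0, 204.0], 1653), ([462.0, 197.0],
[... 166 characters left out ...]
6.0, 283.0], 153), ([435.0, 284.0], 125)]
top [([315.0, 195.0], 271), ([296.0, 208.0], 24), ([83.0, 232.0], 89), ([49.0, 242.0], 270), ([97.0, 234.0], 39), ([114.0, 238.0], 145), ([11.0, 254.0], 71), ([241.0, 254.0], 17), ([10.0, 293.0], 886), ([248.0, 278.0], 93), ([82.0, 284.0], 31), ([55.0, 292.0], 83), ([45.0, 290.0], 25), ([71.0, 293.0], 104), ([99.0, 294.0], 55), ([109.0, 294.0], 25), ([84.0, 295.0], 27), ([90.0, 295.0], 27), ([116.0, 331.0], 4038), ([10.0, 354.0], 98), ([52.0, 374.0], 1329), ([150.0, 369.0], 1192)]
bottle [ 0.422 -0.312  0.116]
dropper [ 0.598 -0.312  0.113]
jar [ 0.689 -0.352  0.1  ]
tumbler [ 0.756 -0.044  0.036]
cup [0.783 0.194 0.052]
collar [ 0.65   0.073 -0.001]
```

The handle is upright in the trough, the tube rim is at full-home height with balls stacked inside, the bystanders haven't moved, and nothing new is on the table. I'll hand it in.

```bash
python3 -c "
from station import ticket
print(ticket.hand_in())"
```

```text
the job is handed in; nothing more can be done
None
```

I handed the job in after about 28 s of robot time: the tube is home on the spigot, all five balls were scooped and tipped into it with no spill seen, the scoop stands upright in the trough, and the bottles, cups, jar and collar read the same positions as at the start.

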